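# Puff of air on a soldered bangle

### The job

Cool the freshly soldered silver bangle on the firebrick with a puff from the orange air gun in its bench stand: squeeze the gun's black trigger fully home towards its grip, keep it squeezed for a full second, then let go so that it springs back, and move clear. Do not squeeze the trigger of the blue flux sprayer, and do not shift the bangle.

Things in the scene. Friction and masses are not known exactly. Their poses are not given: they have to be found in the camera images.
- air_squeeze (a point): squeezing point of the orange air gun, which lies on its side, fixed 80 mm above the bench; at mid-height, centred on the squeezed pair. x: along the barrel to the nozzle; z: up; grip runs to -y. Back of grip at x=-21 mm; front of black trigger at x=+34 (rest), +21 (squeezed): 55, then 42 mm over both. Barrel's side at y=+43, pipe at y=-57. Grip 28 mm high, 58 mm free below, gun top 20 mm above
- air_trigger (a joint): black trigger before the orange grip: blade 50 mm long, 20 mm high, hinge vertical, by the barrel, 36 mm to +y of the squeezing point. 0 at rest, grows as squeezed towards the grip, stop at 0.35 rad (fully home). Spring: 4 N at rest to 10 N at the stop, at the squeezing point; springs back to 0. Squeeze from above, one finger behind the grip, one before the trigger
- flux_trigger (a joint): black trigger of the blue flux sprayer, a gun of the same shape in its own stand, with an amber jar on top (148 mm above the bench), left or right of the air gun. 0 at rest, 0.35 rad squeezed. To be left alone
- bangle_mid (a point): centre of the loose silver bangle (66 mm across, 9 mm high) lying flat on the red firebrick (120 x 120 x 30 mm) before the air gun's nozzle. To be left where it lies

How it is judged:
By the outcome, as a careful person would: the job done as asked, in the order asked, and still so for the second after the job is handed in, with the robot touching nothing.
It also fails if it takes over 29 s, if anything falls off the work surface, if the arm or the gripper's body presses on something with over 40 N, if the wrist force passes 120 N, or if a joint passes its speed limit or range.

### The arm

A 6-joint arm with a two-finger parallel gripper is mounted at the origin on the work surface. World frame = base frame: x ahead of the robot, y to its left, z up, the work surface at z = 0. Lengths are in m, angles in rad, forces in N, time in s.
With the tool pointing down it reaches from about 0.25 to 0.775 m from the base axis. Payload 4 kg.
Tool frame: the origin (TCP) lies at the very end of the fingers, on their centre line; the grasp point (between the pads) lies 19 mm behind it (robot.pinch_z is the distance from the TCP to the grasp point, in m); z points along the fingers, y is the line along which they close (so a half turn about z gives the same grasp; the last joint's range is limited). The gripper opens to 94 mm and grips with 3 to 60 N. Pads are 16 mm wide; open, the fingers measure 119 mm over their backs; the gripper's body (75 mm by 177 mm) begins 78 mm behind the grasp point.
Start: joints at [-0.103, 0.087, 1.371, -0, 1.684, -0.103], TCP at [0.55, -0, 0.206] pointing down, gripper open.
Joint ranges: [-3.1, 3.1], [-0.76, 2.03], [0.27, 2.55], [-1.08, 4.22], [0.17, 2.65], [-2.57, 2.57]. Speed limits (rad/s): [2.79, 2.79, 3.14, 3.14, 3.14, 3.14].

### API

Orientations are given as [roll, pitch, yaw] about the fixed x, y, z axes, in that order (R = Rz(yaw) Ry(pitch) Rx(roll)).
In Python, from bench import robot gives the robot as it stands.
- The arm moves only by the tool arm_command, never from a script. Its argument "targets" is one flat list of numbers, 7 for each row, row after row: the turn, a rotation vector about the tool's x, y, z in degrees, then the shift along the tool's x, y, z in mm, then the closure, from -1 (fully open) to 1 (shut). In form: [ax, ay, az, x, y, z, hand, ax, ay, az, x, y, z, hand, ...]. A call has 1 to 20 rows; each row is the pose to reach, as a shift and turn from the pose commanded when the call began, along the tool's axes at that moment; what a row does not reach only later rows make up. A row lasts 1/10 s, in which the tool goes at most 50 mm and 8.59 degrees, less where a joint would pass 70% of its speed; a pose out of reach is approached as far as the arm can. A call with a gripper value outside its range is refused whole. The fingers move at their own pace and stop on an object; the grip force is fixed at half the most. Time passes only in rows, so rows that repeat a pose let the fingers close. It gives the time, the measured TCP pose, the force, the opening and the grip force at its end, in the units of the state.
- robot.get_obs(): the state, without advancing time (a new reading comes with each control period).
- robot.snapshot(name): name is "scene" or "side" or "wrist"; returns a dict with "color" (384x512x3 uint8, red, green, blue), "range_z" (384x512 float32, m along the optical axis (not along the pixel's ray), 0 where there is no reading), "fx", "fy", "cx", "cy" (pixels), "T" (4x4, takes a point from camera to world coordinates); the wrist camera has in their place "T_tool_cam" (4x4, takes a point from camera to tool coordinates, whose origin is the TCP and whose axes are the flange's). Camera axes: x right, y down, z forward; pixel columns grow to the right and rows downward; lengths in m; the calibration is good to about 2 mm. A picture is of the moment at which its call begins: read the wrist's pose just before it.
- robot.close_job(): hands the job in; it is judged then, once.
The state is a dict: "time": time; "joint_positions": joint angles; "qvel": joint speeds; "joint_torque": joint torques, N m; "tool_pos": TCP position; "ee_rot": TCP orientation; "wrist_force": force on the tool from outside, world axes, zero at the start; "wrist_torque": the same for the moment, N m; "width": finger opening in m; "finger_force": force on a finger pad.
Only numpy, scipy, OpenCV 4.12 (cv2) and the standard library are available. Lean on these libraries where they do the work, as an engineer would, in place of code of your own. Each camera call takes 0.05 s, during which the arm holds its last target. There are 200 camera calls.

## Working session

There is one attempt and no reset: what is moved stays moved. The work goes in short steps, Python scripts to look and compute and a tool call to move; the robot and the scene stay as the last step left them, time stands still between calls to the robot, and variables do not carry over. Pictures are saved under pics/ and viewed, at most 10 in all, crops included, and the job is handed in when it is done.

Besides the shell and the picture viewer there is one more tool, called in YAML: its name, and indented under it one key for each argument. arm_command: Moves the arm, as the interface text tells. Its arguments: {"type":"object","properties":{"targets":{"type":"array"}},"required":["targets"]}

```bash
mkdir -p pics
cat > h.py <<'E'
import numpy as np, cv2
from bench import robot
from scipy.spatial.transform import Rotation as R
def snap(n):
    o=robot.get_obs(); s=robot.snapshot(n)
    if n=="wrist":
        T=np.eye(4); T[:3,:3]=R.from_euler('xyz',o["ee_rot"]).as_matrix() if len(o["ee_rot"])==3 else np.array(o["ee_rot"])
        T[:3,3]=o["tool_pos"]; s["T"]=T@s["T_tool_cam"]
    return s
def cloud(s):
    v,u=np.mgrid[:384,:512]; z=s["range_z"]
    P=np.stack([(u-s["cx"])/s["fx"]*z,(v-s["cy"])/s["fy"]*z,z],-1)
    return P@s["T"][:3,:3].T+s["T"][:3,3]
E
python3 - <<'E'
from h import *
o=robot.get_obs();print(o)
ims=[]
for n in("scene","side","wrist"):
    s=snap(n);np.savez("pics/"+n,**s);ims.append(s["color"][...,::-1]);print(n,s["T"].round(3).tolist(),s["fx"])
cv2.imwrite("pics/a.png",ims[0]);cv2.imwrite("pics/b.png",ims[2])
E
```

```text
{'time': 0.0, 'joint_positions': array([-1.03098108e-01,  8.79741082e-02,  1.37226052e+00,  1.17111901e-05,
        1.68358533e+00, -1.03091567e-01]), 'qvel': array([ 0.00066668,  0.00025734, -0.00023262, -0.00134789,  0.00059663,
       -0.00185299]), 'joint_torque': array([ 1.28542815e-03, -3.40182602e+01, -3.02423716e+01,  7.18220207e-02,
        3.29729996e-02, -1.13141955e-04]), 'tool_pos': array([5.49451157e-01, 5.73096560e-05, 2.04290556e-01]), 'ee_rot': array([-3.13937837e+00, -2.40787751e-04,  1.57079082e+00]), 'wrist_force': array([ 0.78936934, -0.17906933, -0.04411408]), 'wrist_torque': array([-0.00676029,  0.00756813, -0.00296376]), 'finger_force': 0.0, 'width': 0.09420896012488297}
scene [[0.74, 0.494, -0.458, 1.004], [0.673, -0.536, 0.509, -0.475], [0.006, -0.685, -0.729, 0.754], [0.0, 0.0, 0.0, 1.0]] 425.8386367452628
side [[-1.0, 0.002, 0.019, 0.549], [-0.012, 0.69, -0.724, 0.66], [-0.015, -0.724, -0.69, 0.721], [0.0, 0.0, 0.0, 1.0]] 386.43295838893266
wrist [[1.0, 0.001, -0.002, 0.55], [0.0, -0.967, -0.256, 0.075], [-0.002, 0.256, -0.967, 0.384], [0.0, 0.0, 0.0, 1.0]] 309.5142882388654
```

View pics/a.png

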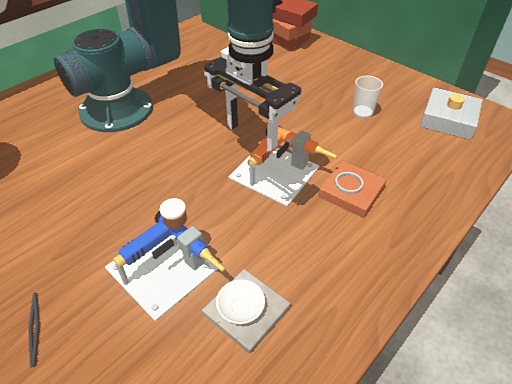

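View pics/b.png

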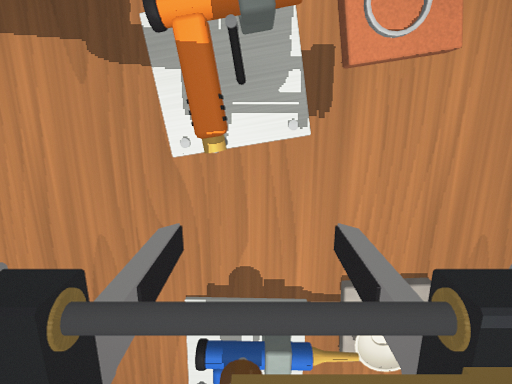

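The wrist view (up = +y, right = +x) shows the air gun at +y. Its orange grip runs from about (190,20) to (212,130) and its black trigger from (232,25) to (242,80). The blue sprayer is well to -y, and the bangle is at the upper right (398,5).

Run:
```python
from h import *
for n in("wrist","side","scene"):
    s=dict(np.load(f"pics/{n}.npz"));P=cloud(s);h=cv2.cvtColor(s["color"],cv2.COLOR_RGB2HSV)
    ok=(s["range_z"]>0)&(P[...,1]>-.02)&(P[...,0]>.35)&(P[...,0]<.75)&(P[...,1]<.3)
    o=ok&(h[...,1]>170)&(h[...,0]<15)&(P[...,2]>.06)&(P[...,2]<.13)
    b=ok&(h[...,2]<50)&(P[...,2]>.075)&(P[...,2]<.10)
    for nm,m in(("orange",o),("black",b)):
        k,l,st,_=cv2.connectedComponentsWithStats(m.astype(np.uint8))
        for i in range(1,k):
            if st[i,4]<25: continue
            Q=P[l==i]; A=Q[:,:2]-Q[:,:2].mean(0); w,V=np.linalg.eigh(A.T@A)
            print(n,nm,st[i],Q.mean(0).round(4),Q.min(0).round(3),Q.max(0).round(3),"ax",np.degrees(np.arctan2(V[1,1],V[0,1])).round(1),"len",np.ptp(A@V[:,1]).round(3),"wid",np.ptp(A@V[:,0]).round(3))
s=dict(np.load("pics/wrist.npz"));P=cloud(s)
for r in (20,30,40,50,60,70,80,90,100,110,120):
    row=P[r]; h=cv2.cvtColor(s["color"],cv2.COLOR_RGB2HSV)[r]
    g=[u for u in range(160,260) if row[u,2]>.06 and h[u,1]>150]; t=[u for u in range(220,260) if h[u,2]<60 and row[u,2]>.05]
    for nm,q in(("g",g),("t",t)):
        if q: print(r,nm,q[0],q[-1],row[q[0]].round(4),row[q[-1]].round(4),row[q,2].max().round(4))
```

```text
wrist orange [ 156    0   84  139 4538] [0.4992 0.1146 0.0926] [0.464 0.052 0.077] [0.533 0.166 0.097] ax 91.8 len 0.114 wid 0.068
wrist orange [276   0  26   8 151] [0.5737 0.167  0.0839] [0.564 0.165 0.076] [0.587 0.169 0.089] ax -173.5 len 0.023 wid 0.004
wrist black [143   0  24  32 262] [0.4599 0.1525 0.091 ] [0.454 0.146 0.078] [0.467 0.165 0.099] ax 113.2 len 0.021 wid 0.011
wrist black [228  27  17  57 450] [0.53   0.1242 0.0897] [0.523 0.102 0.08 ] [0.536 0.147 0.092] ax 99.4 len 0.046 wid 0.007
side orange [266 204  34  53 966] [0.4974 0.1422 0.0918] [0.463 0.048 0.071] [0.53  0.191 0.097] ax 94.1 len 0.141 wid 0.067
side orange [239 246  13  15 159] [0.5721 0.1906 0.0897] [0.56  0.176 0.075] [0.585 0.199 0.097] ax -168.3 len 0.025 wid 0.021
scene orange [278 132  19  13 114] [0.5116 0.1592 0.0893] [0.491 0.136 0.074] [0.529 0.182 0.099] ax 47.5 len 0.044 wid 0.027
scene orange [250 138  17  27 191] [0.5014 0.076  0.0931] [0.48  0.052 0.072] [0.518 0.117 0.098] ax 112.5 len 0.07 wid 0.032
scene orange [304 140  14  14 125] [0.5743 0.1729 0.0891] [0.562 0.164 0.07 ] [0.585 0
[... 532 characters left out ...]
0.0921] [0.5094 0.1211 0.0843] 0.0964
60 t 234 241 [0.5279 0.1201 0.0907] [0.534  0.1203 0.0898] 0.0907
70 g 182 216 [0.4816 0.1119 0.0907] [0.5106 0.1131 0.0815] 0.0956
70 t 235 243 [0.5285 0.1121 0.0896] [0.5356 0.1121 0.089 ] 0.0908
80 g 184 218 [0.4828 0.1036 0.0903] [0.512  0.1046 0.0805] 0.3841
80 t 237 244 [0.5301 0.1037 0.0893] [0.5363 0.1039 0.0875] 0.3841
90 g 186 219 [0.4842 0.0951 0.0906] [0.5136 0.0953 0.0882] 0.0962
100 g 188 221 [0.4857 0.0865 0.0917] [0.5149 0.0867 0.0865] 0.0959
110 g 190 223 [0.4871 0.0778 0.092 ] [0.5164 0.0778 0.0859] 0.0955
120 g 192 222 [0.4878 0.0689 0.0888] [0.516  0.0689 0.0923] 0.096
120 t 223 223 [0.5168 0.0689 0.0914] [0.5168 0.0689 0.0914] 0.0914
```

Run:
```python
import numpy as np,cv2
s=np.load("pics/side.npz");cv2.imwrite("pics/c.png",s["color"][...,::-1])
```

```text
(no output)
```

View pics/c.png

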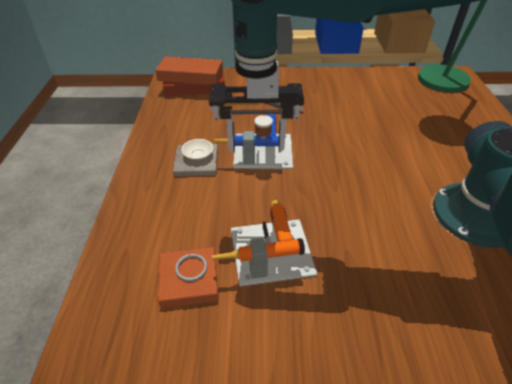

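Grip back at x≈0.481 and trigger front at x≈0.535 (y≈0.116) are 54 mm apart, against the 55 mm given. The gun's yaw is about 8.5°, so the squeezing point is about (0.502, 0.116, 0.08). I'll move above it and check.

arm_command:
  targets: [0,0,-3,40,-16,10,-1,0,0,-6,80,-32,25,-1,0,0,-8.5,116,-48,40,-1,0,0,-8.5,116,-48,40,-1,0,0,-8.5,116,-48,40,-1,0,0,-8.5,116,-48,40,-1]

```text
time: 0.75
tool_pos: [0.5027, 0.1153, 0.166]
ee_rot: [3.141, 0.001, 1.718]
wrist_force: [-0.9, -0.1, -0.3]
width: 0.094
finger_force: 0.0
```

Run:
```python
from h import *
print(robot.get_obs())
s=snap("wrist");np.savez("pics/w2",**s);cv2.imwrite("pics/d.png",s["color"][...,::-1])
P=cloud(s);h=cv2.cvtColor(s["color"],cv2.COLOR_RGB2HSV)
th=np.radians(8.5);c=np.array([.502,.116])
X=(P[...,:2]-c)@np.array([[np.cos(th),-np.sin(th)],[np.sin(th),np.cos(th)]])
z=P[...,2];near=(abs(X[...,0])<.1)&(abs(X[...,1])<.1)
g=near&(h[...,1]>150)&(h[...,0]<15)&(z>.06)&(z<.12)
t=near&(h[...,2]<60)&(z>.078)&(z<.095)&(X[...,0]>.01)&(X[...,0]<.045)&(X[...,1]<.035)
for y in range(-60,65,5):
    b=abs(X[...,1]*1000-y)<2.5
    f=lambda m:(X[...,0][m&b]*1000).round(1)
    a,d=f(g),f(t); print(y,"g",(a.min(),a.max(),z[g&b].max().round(3)) if len(a) else "","t",(d.min(),d.max()) if len(d) else "")
print("trig y",X[...,1][t].min(),X[...,1][t].max()) if t.any() else 0
```

```text
{'time': 0.75, 'joint_positions': array([ 1.15934066e-01,  2.12480906e-02,  1.51804457e+00, -6.24040540e-04,
        1.60128363e+00, -3.14636330e-02]), 'qvel': array([-0.01611052,  0.00113368, -0.01084028,  0.00127742,  0.00065142,
        0.00261844]), 'joint_torque': array([ 5.37342746e-01, -3.07077885e+01, -2.95343560e+01,  1.05732596e-01,
        3.87334626e-02, -1.49364401e-03]), 'tool_pos': array([0.50265693, 0.11529989, 0.16595679]), 'ee_rot': array([3.14059641e+00, 6.55395557e-04, 1.71817436e+00]), 'wrist_force': array([-0.87451224, -0.06592975, -0.31814014]), 'wrist_torque': array([ 0.01664063,  0.00541109, -0.01743834]), 'finger_force': 0.0, 'width': 0.09400776655283487}
-60 g (np.float64(-18.6), np.float64(6.7), np.float64(0.095)) t 
-55 g (np.float64(-20.5), np.float64(8.6), np.float64(0.095)) t 
-50 g (np.float64(-20.4), np.float64(8.5), np.float64(0.094)) t 
-45 g (np.float64(-21.3), np.float64(7.5), np.float64(0.095)) t 
-40 g (np.float64(-21.2), np.float64(7.5), np.float64(0.094)) t 
-35 g (np.float64(-21.1), np.float64(7.5), np.float64(0.095)) t 
-30 g (np.float64(-2
[... 877 characters left out ...]
 g (np.float64(-21.7), np.float64(7.2), np.float64(0.095)) t (np.float64(24.8), np.float64(31.8))
25 g (np.float64(-21.5), np.float64(7.2), np.float64(0.095)) t (np.float64(24.6), np.float64(31.5))
30 g (np.float64(-21.3), np.float64(7.1), np.float64(0.095)) t 
35 g (np.float64(-22.1), np.float64(7.1), np.float64(0.096)) t 
40 g (np.float64(-30.0), np.float64(91.0), np.float64(0.095)) t 
45 g (np.float64(-30.4), np.float64(91.6), np.float64(0.096)) t 
50 g (np.float64(-30.1), np.float64(91.8), np.float64(0.098)) t 
55 g (np.float64(-30.0), np.float64(91.3), np.float64(0.097)) t 
60 g (np.float64(-30.1), np.float64(91.3), np.float64(0.096)) t 
trig y -0.017175968262413403 0.025791549278263083
```

View pics/d.png

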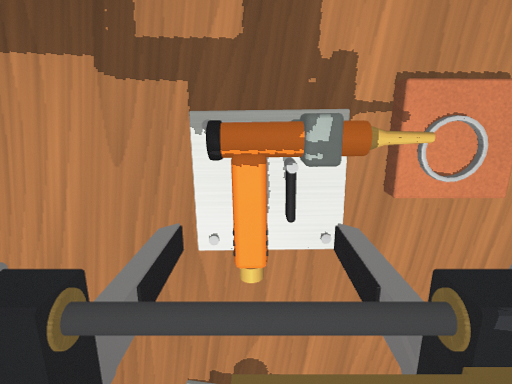

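The view is square to the gun. The grip back is at -21 mm, the trigger at +32 mm and the barrel side at +40 mm against the given +43, so I shift 3 mm towards gun -y and descend with the gripper open.

arm_command:
  targets: [0,0,0,-3,0,25,-1,0,0,0,-3,0,50,-1,0,0,0,-3,0,75,-1,0,0,0,-3,0,95,-1,0,0,0,-3,0,104,-1,0,0,0,-3,0,104,-1,0,0,0,-3,0,104,-1,0,0,0,-3,0,104,-1]

```text
time: 1.6
tool_pos: [0.5038, 0.1129, 0.0632]
ee_rot: [3.138, 0.0, 1.719]
wrist_force: [0.0, -0.9, 0.0]
width: 0.094
finger_force: 0.0
```

Run:
```python
from h import *
s=snap("wrist");w=s["color"][...,::-1];c=snap("scene")["color"][...,::-1];cv2.imwrite("pics/e.png",np.hstack([w[60:,120:400],cv2.resize(c[90:210,200:350],None,fx=2.7,fy=2.7)]))if 0 else cv2.imwrite("pics/e.png",np.hstack([w[:,110:410],cv2.resize(c[80:224,200:360],(427,384))]))
```

```text
(no output)
```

View pics/e.png

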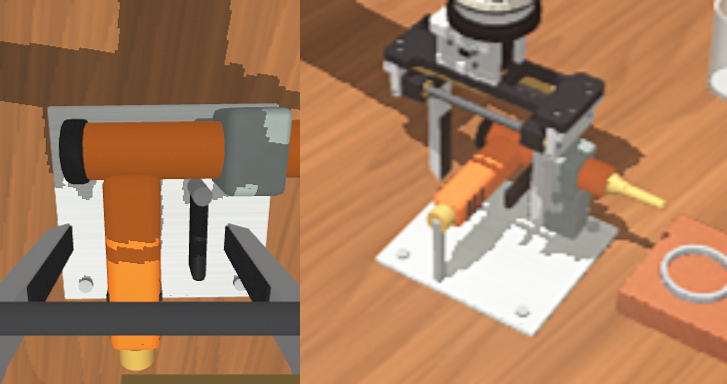

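The fingers straddle the grip (left finger) and the trigger (right finger) without touching anything. Now I squeeze and hold.

arm_command:
  targets: [0,0,0,0,-1,2,-1,0,0,0,0,-1,2,-0.6,0,0,0,0,-1,2,-0.3,0,0,0,0,-1,2,0,0,0,0,0,-1,2,0.3,0,0,0,0,-1,2,1,0,0,0,0,-1,2,1,0,0,0,0,-1,2,1,0,0,0,0,-1,2,1,0,0,0,0,-1,2,1]

```text
time: 2.7
tool_pos: [0.5028, 0.1128, 0.0596]
ee_rot: [3.138, 0.0, 1.719]
wrist_force: [5.8, 0.4, -3.9]
width: 0.0446
finger_force: 28.4
```

Run:
```python
from h import *
o=robot.get_obs();print({k:o[k] for k in("time","tool_pos","wrist_force","width","finger_force")})
s=snap("wrist");cv2.imwrite("pics/f.png",s["color"][...,::-1])
```

```text
{'time': 2.7, 'tool_pos': array([0.50281175, 0.11284565, 0.05955575]), 'wrist_force': array([ 5.84994369,  0.37295294, -3.88650564]), 'width': 0.044636211906683175, 'finger_force': 28.402909599244595}
```

View pics/f.png

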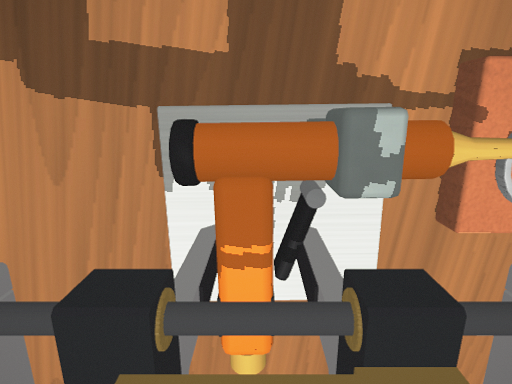

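The wrist view shows the trigger swung from its hinge at (313,195) to its tip at (282,275). That is about 21° ≈ 0.36 rad, so it is at the stop. The finger force of 28 N is well above the spring, and the 44.6 mm width fits a slanted blade touching the pad's edge. I'll hold for over a second more.

arm_command:
  targets: [0,0,0,0,0,0,1,0,0,0,0,0,0,1,0,0,0,0,0,0,1,0,0,0,0,0,0,1,0,0,0,0,0,0,1,0,0,0,0,0,0,1,0,0,0,0,0,0,1,0,0,0,0,0,0,1,0,0,0,0,0,0,1,0,0,0,0,0,0,1,0,0,0,0,0,0,1,0,0,0,0,0,0,1,0,0,0,0,0,0,1,0,0,0,0,0,0,1,0,0,0,0,0,0,1]

```text
time: 4.25
tool_pos: [0.5028, 0.1129, 0.0596]
ee_rot: [3.138, 0.0, 1.719]
wrist_force: [4.9, 0.3, -3.5]
width: 0.0445
finger_force: 28.4
```

arm_command:
  targets: [0,0,0,0,0,0,0,0,0,0,0,0,0,-0.5,0,0,0,0,0,0,-1,0,0,0,0,0,0,-1,0,0,0,0,0,0,-1,0,0,0,0,0,0,-1,0,0,0,0,0,0,-1,0,0,0,0,0,0,-1]

```text
time: 5.05
tool_pos: [0.5011, 0.1129, 0.0595]
ee_rot: [-3.141, 0.0, 1.719]
wrist_force: [-0.2, -0.6, 0.2]
width: 0.0935
finger_force: 0.0
```

Run:
```python
from h import *
s=snap("wrist");cv2.imwrite("pics/g.png",s["color"][...,::-1])
```

```text
(no output)
```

View pics/g.png

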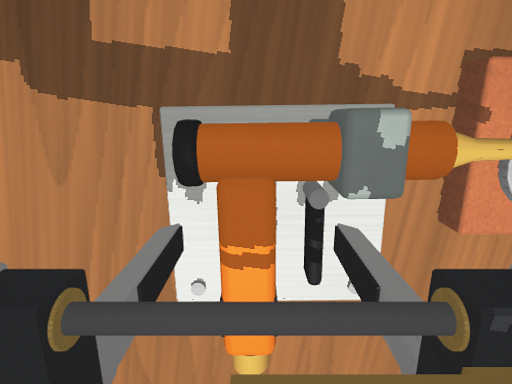

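The trigger has sprung back to rest, straight from (316,195) to (314,280), and the fingers are open and clear. Next I lift straight up.

arm_command:
  targets: [0,0,0,0,0,-20,-1,0,0,0,0,0,-50,-1,0,0,0,0,0,-90,-1,0,0,0,0,0,-130,-1,0,0,0,0,0,-150,-1,0,0,0,0,0,-150,-1,0,0,0,0,0,-150,-1,0,0,0,0,0,-150,-1]

```text
time: 5.9
tool_pos: [0.5003, 0.1127, 0.2071]
ee_rot: [-3.137, -0.0, 1.719]
wrist_force: [0.3, -0.0, -0.1]
width: 0.094
finger_force: 0.0
```

Run:
```python
from h import *
s=snap("scene");cv2.imwrite("pics/i.png",s["color"][...,::-1])
```

```text
(no output)
```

View pics/i.png

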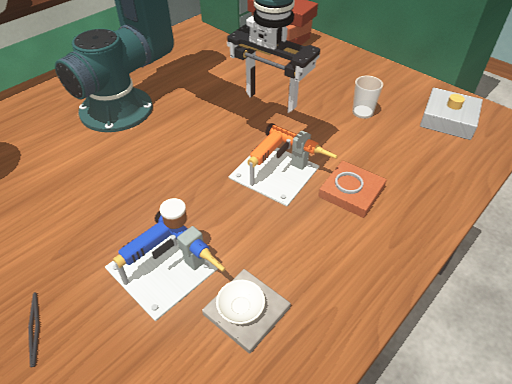

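The arm is clear, the bangle is still at (349,183), and the blue sprayer is untouched. I'm handing the job in.

```bash
python3 -c "
from bench import robot
print(robot.close_job())"
```

```text
the job is handed in; nothing more can be done
None
```

The air gun's trigger was squeezed to its stop, held there for more than 1.5 s and released; it sprang back, the arm moved clear, the bangle and flux sprayer were left alone, and the job was handed in at about 6 s.

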